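# Find the check weight by heft and set it on the scale

### The arm

A 6-joint arm with a two-finger parallel gripper is mounted at the origin on a cart in front of the work surface, level with it; the furniture and walls round the work are solid. World frame = base frame: x ahead of the robot, y to its left, z up, the work surface at z = 0. Lengths are in m, angles in rad, forces in N, time in s.
With the tool pointing down it reaches from about 0.275 to 0.75 m from the base axis. Payload 10.2 kg.
Tool frame: the origin (TCP) lies on the front face of the gripper's body, between the roots of the fingers; the fingertips stand ctrl.nose_length ahead of it and the grasp point (between the pads) lies 54 mm ahead of it (ctrl.nose_length is the distance from the TCP to the fingertips, in m); z points along the fingers, y is the line along which they close (so a half turn about z gives the same grasp; the last joint's range is limited). The gripper opens to 85 mm and grips with 20 to 120 N. Pads are 22 mm wide; open, the fingers measure 114 mm over their backs; the gripper's body (76 mm by 85 mm) begins 54 mm behind the grasp point. The pads swing forward as they close: fully open they stand 13 mm farther back than shut.
Start: joints at [-1.544, 0.313, 1.498, -0, 1.331, -0.223], TCP at [0.13, -0.509, 0.304] pointing down, gripper open.
Joint ranges: [-2.94, 2.94], [-0.97, 2.17], [0.19, 2.56], [-1.23, 4.37], [0.02, 3.11], [-2.88, 2.88]. Speed limits (rad/s): [2.39, 2.39, 3.01, 3.14, 3.14, 3.14].

### API

Orientations are given as a rotation vector (axis times angle).
In Python, from bench import ctrl, camera, workorder gives the robot as it stands. The module is installed in compiled form; this text tells all that it offers.
- The arm moves only by the tool play_rows, never from a script. Its argument "series" is a list of rows, each a list of 7 numbers: the turn, a rotation vector about the world's x, y, z in units of 10 degrees (1.0 is 10 degrees), then the shift along the world's x, y, z in units of 30 mm (1.0 is 30 mm), then the finger opening in mm, from 0 to 85.4. In form: [[rx, ry, rz, x, y, z, claw], ...]. A call has 1 to 12 rows; each row shifts and turns the commanded pose from where the row before left it; what a row does not reach is not made up. A row lasts 1/8 s, in which the tool goes at most 62.5 mm and 10.7 degrees, less where a joint would pass 70% of its speed; a pose out of reach is approached as far as the arm can. A call is refused whole if a number of a shift passes 1 or a number of a turn 1, either way. A call with a gripper value outside its range is refused whole. The fingers move at their own pace and stop on an object; "newtons" is the grip in N (left out, the last holds). Time passes only in rows, so rows that do not move let the fingers close. It gives the time, the measured TCP pose, the force, the opening and the grip force at its end, in the units of the state.
- ctrl.state(): the state, without advancing time (a new reading comes with each control period).
- camera(name): name is "side" or "top" or "wrist"; returns a dict with "image" (400x640x3 uint8, blue, green, red), "mtx" (3x3 intrinsics, pixels), "cam_to_world" (4x4, takes a point from camera to world coordinates). Camera axes: x right, y up, looking along -z (the intrinsics and any distortion apply to the point x, -y, -z); pixel columns grow to the right and rows downward; lengths in m; the calibration is good to about 2 mm. A picture is of the moment at which its call begins. There is no depth.
- workorder.hand_in(): hands the job in; it is judged then, once.
The state is a dict: "t": time; "qpos": joint angles; "joint_velocities": joint speeds; "joint_torque": joint torques, N m; "ee_pos": TCP position; "eef_rot": TCP orientation; "force": force on the tool from outside, world axes, zero at the start; "ft_torque": the same for the moment, N m; "finger_gap": finger opening in m; "gripper_force": force on a finger pad.
Only numpy, scipy, OpenCV 4.12 (cv2) and the standard library are available. Lean on these libraries where they do the work, as an engineer would, in place of code of your own. Each camera call takes 0.05 s, during which the arm holds its last target. There are 200 camera calls.

### The job

One of the three identical closed cases holds the steel check weight for the scale. Heft the cases, lifting them clear of the worktop one at a time, until you know the heavy one; set them down upright on the worktop, take the cover off the heavy one, lay the cover on the worktop, and set the check weight gently on the scale's pan. Never have more than one case open; the other two must be closed at the end.

Things in the scene. Friction and masses are not known exactly. Their poses are not given: they have to be found in the camera images.
- case_1: one of three look-alike closed plastic cases, grey base and white cover (88 x 64 mm, 64 mm high with cover), loose. Origin: centre of its underside; x along the 88 mm, z up. Base 34 mm high. Any of them may be the heavy one: about 0.64 kg with the check weight, else 0.28 kg (each within 10 %). Heft by the base across its 64 mm, fingertips 8 to 20 mm above the worktop (the cover is 4 mm narrower).
- case_2: second case, same as case_1 outside. Inside each: a round well 40 mm wide in the middle of the base, floor 6 mm above the underside, where the steel check weight stands, or in the two light cases a white plastic blank of that shape: a cylinder 37 mm wide, 36 mm high, then a neck 16 mm wide, 3 mm high, then a grip knob 22 mm wide, 13 mm high; 52 mm in all.
- case_3: third case, same as case_1. Inside heights over the underside of any case: flat raised middle of the base 40 mm, underside of the weight's knob 45 mm, its top 58 mm. With the cover off the knob stands free at the case's centre (play 1.5 mm): fingertips at about 43 mm take it.
- cover_1: loose lift-off cover of case_1: plain white hollow cap 84 x 60 x 30 mm, walls 2.5 mm. Origin: centre of its open lower rim; x along its length, z up. On the closed case its rim is 34 mm and its top 64 mm above the worktop (2 mm play); it lifts straight up, held by its sides across the 60 mm, fingertips above the base.
- cover_2: cover of case_2, same as cover_1. The right-hand end of the worktop (x 0.42 to 0.54, y -0.46 to -0.39) is kept clear for laying a cover down.
- cover_3: cover of case_3, same as cover_1.
- pan_top (a point): centre of the top face of the scale's round steel pan, 84 mm wide, flat, 66 mm above the worktop when empty. The scale is a small white box 120 x 100 x 40 mm, fixed to the worktop, standing in a row with the cases.
- scale_pan (a joint): how far the sprung pan is pressed down, in m: 0 empty, stop at 0.02; about 900 N/m, so the check weight presses it down about 4 mm, a blank 0.2 mm.

How it is judged:
On the way, in this order (a step that is already met when the one before it is completed fails the run):
1. a case is lifted clear of the worktop (8 mm or more) (height (world z) of any of case_1, case_2, case_3 above 0.008 m), for 0.2 s.
2. the cover of one case is off, that case standing on the worktop (((distance between cover_1 and case_1 above 0.07 m and height (world z) of case_1 below 0.015 m) or (distance between cover_2 and case_2 above 0.07 m and height (world z) of case_2 below 0.015 m) or (distance between cover_3 and case_3 above 0.07 m and height (world z) of case_3 below 0.015 m))), for 0.2 s.
At the end, for the whole second after the job is handed in: The pan is pressed down by 2.5 to 7 mm by the check weight lying on it; all three cases stand upright (within 10 degrees) on the worktop; the cover taken off lies on the worktop (any way up) or back on its case, and the other two covers are on their cases (value of joint scale_pan between 0.0025 and 0.007 m and height (world z) of each of case_1, case_2, case_3 below 0.015 m and angle between each of case_1, case_2, case_3's own z axis and vertical below 0.17 rad and height (world z) of each of cover_1, cover_2, cover_3 below 0.05 m and ((distance between cover_1 and case_1 below 0.045 m and distance between cover_2 and case_2 below 0.045 m) or (distance between cover_1 and case_1 below 0.045 m and distance between cover_3 and case_3 below 0.045 m) or (distance between cover_2 and case_2 below 0.045 m and distance between cover_3 and case_3 below 0.045 m))); the robot touches nothing.
It fails at once if two cases are open at once ((distance between cover_1 and case_1 above 0.07 m and distance between cover_2 and case_2 above 0.07 m) or (distance between cover_1 and case_1 above 0.07 m and distance between cover_3 and case_3 above 0.07 m) or (distance between cover_2 and case_2 above 0.07 m and distance between cover_3 and case_3 above 0.07 m)).
It fails at once if the weight is dropped on the pan, or the pan is pressed down more than 15 mm (value of joint scale_pan above 0.015 m).
It also fails if it takes over 72 s, if anything falls off the work surface, if the arm or the gripper's body presses on something with over 40 N, if the wrist force passes 120 N, or if a joint passes its speed limit or range.

## Working session

There is one attempt and no reset: what is moved stays moved. The work goes in short steps, Python scripts to look and compute and a tool call to move; the robot and the scene stay as the last step left them, time stands still between calls to the robot, and variables do not carry over. Pictures are saved under pics/ and viewed, at most 10 in all, crops included, and the job is handed in when it is done.

Besides the shell and the picture viewer there is one more tool, called after "Call:" by a JSON object that holds its "method" and its "body", one argument or row to a line. play_rows: Moves the arm, as the interface text tells. Its arguments: {"type":"object","properties":{"series":{"type":"array","items":{"type":"array","items":{"type":"number"}}},"newtons":{"type":"number"}},"required":["series"]}

```bash
mkdir -p pics
cat > h.py <<'E'
import numpy as np, cv2
from bench import ctrl, camera, workorder
def ray(c,u,v,z):
    K=c["mtx"];T=np.array(c["cam_to_world"]);p=np.linalg.inv(K)@[u,v,1]
    d=T[:3,:3]@[p[0],-p[1],-p[2]];o=T[:3,3]
    return o+d*(z-o[2])/d[2]
E
python3 - <<'E'
from h import *
s=ctrl.state();print({k:np.round(v,3) for k,v in s.items()},ctrl.nose_length)
for n in("top","side"):
    c=camera(n);cv2.imwrite(f"pics/{n}0.png",c["image"]);print(n,c["mtx"],np.round(c["cam_to_world"],3))
E
```

```text
{'t': np.float64(0.0), 'qpos': array([-1.544,  0.313,  1.498, -0.   ,  1.331, -0.223]), 'joint_velocities': array([-0.   , -0.001, -0.001, -0.001, -0.   ,  0.001]), 'joint_torque': array([ 1.0000e-03, -4.1227e+01, -2.5974e+01, -0.0000e+00,  4.0000e-03,
        0.0000e+00]), 'ee_pos': array([ 0.13 , -0.509,  0.303]), 'eef_rot': array([-3.116, -0.391, -0.   ]), 'force': array([0.23 , 0.359, 0.703]), 'ft_torque': array([-0.029,  0.013, -0.044]), 'gripper_force': np.float64(0.0), 'finger_gap': np.float64(0.085)} 0.0726
top [[480.02634253   0.         312.90455611]
 [  0.         480.02634253 204.52242468]
 [  0.           0.           1.        ]] [[-0.015  0.997 -0.082  0.393]
 [-0.999 -0.013  0.03  -0.057]
 [ 0.029  0.082  0.996  1.016]
 [ 0.     0.     0.     1.   ]]
side [[394.46603081   0.         322.89203195]
 [  0.         394.46603081 196.21494417]
 [  0.           0.           1.        ]] [[-0.972  0.132 -0.195  0.318]
 [-0.235 -0.609  0.758  0.565]
 [-0.019  0.782  0.622  0.598]
 [ 0.     0.     0.     1.   ]]
```

View pics/top0.png

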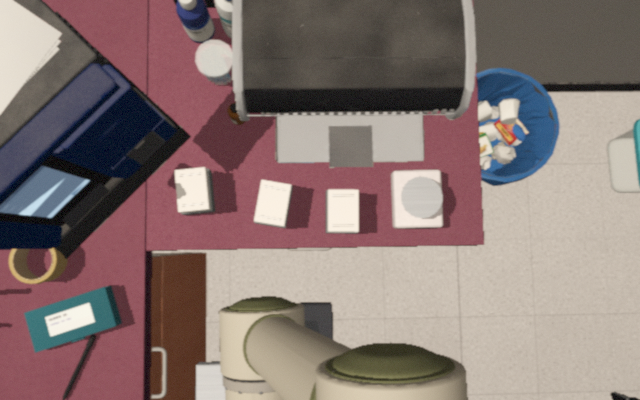

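View pics/side0.png

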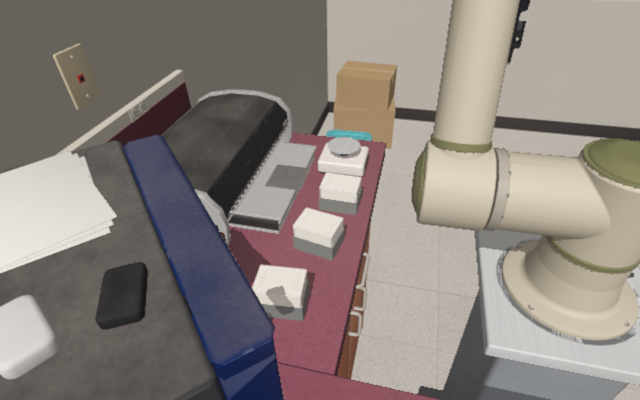

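The top view shows the three cases at about (194,191), (273,203) and (343,211), with the scale pan at (421,197). Behind them, rows <165, is a large appliance. The side view shows the same row at (280,290), (318,232), (341,190) and pan (344,148).

```bash
cat > top.py <<'E'
from h import *
c=camera("top");im=c["image"];h=cv2.cvtColor(im,cv2.COLOR_BGR2HSV)
m=((h[...,2]>175)&(h[...,1]<60)).astype(np.uint8)*255
m[:155]=0;m[250:]=0;m[:,:150]=0;m[:,480:]=0
m=cv2.morphologyEx(m,cv2.MORPH_CLOSE,np.ones((7,7)))
for k in cv2.findContours(m,0,2)[0]:
    if cv2.contourArea(k)<200: continue
    r=cv2.minAreaRect(k);b=np.array([ray(c,u,v,0.064)[:2] for u,v in cv2.boxPoints(r)])
    e=b[1]-b[0];f=b[2]-b[1]; L=e if np.linalg.norm(e)>np.linalg.norm(f) else f
    print(np.round(r[0],1),"c",np.round(b.mean(0),4),"size",np.round([np.linalg.norm(e),np.linalg.norm(f)],4),"long-axis deg",round(np.degrees(np.arctan2(L[1],L[0]))%180,1))
E
python3 - <<'E'
exec(open('top.py').read())
print("pan",ray(c,421.5,197.5,.066))
print("edge/appliance",ray(c,147,245,0),ray(c,483,245,0),ray(c,300,115,0.0),ray(c,300,162,0.02),ray(c,186,135,.2))
w=camera("wrist");cv2.imwrite("pics/w0.png",w["image"])
big=cv2.resize(im[150:260,140:490],None,fx=2.2,fy=2.2,interpolation=cv2.INTER_CUBIC);cv2.imwrite("pics/crop.png",big)
E
```

```text
[388. 247.] c [ 0.3846 -0.2348] size [0.3634 0.008 ] long-axis deg 89.1
[342.5 210. ] c [ 0.4596 -0.1448] size [0.0622 0.084 ] long-axis deg 178.7
[271.9 202.4] c [ 0.4766 -0.0045] size [0.0871 0.0632] long-axis deg 169.9
[416.4 198.2] c [ 0.4815 -0.2939] size [0.1007 0.1158] long-axis deg 180.0
[191.  189.1] c [0.5051 0.1553] size [0.0632 0.0876] long-axis deg 5.3
[397.5 158. ] c [ 0.5631 -0.2582] size [0.0995 0.0123] long-axis deg 89.4
[303. 158.] c [ 0.5651 -0.0675] size [0.1004 0.0122] long-axis deg 89.4
pan [ 0.48228001 -0.30367587  0.066     ]
edge/appliance [0.3960225  0.26036582 0.        ] [ 0.38510966 -0.44937622  0.        ] [ 0.67054165 -0.06295579  0.        ] [ 0.56461141 -0.06152713  0.02      ] [0.58239211 0.13404128 0.2       ]
```

View pics/crop.png

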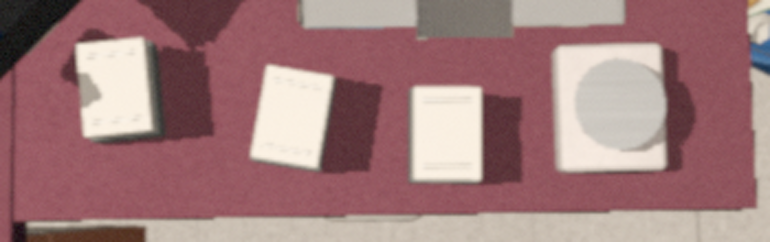

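View pics/w0.png

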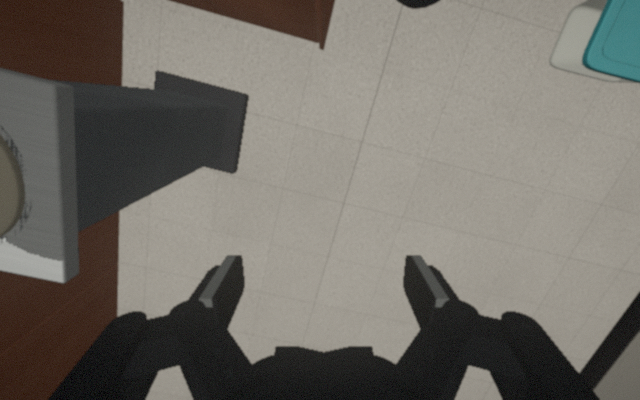

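The crop confirms three closed covers and the scale with its pan offset to the right. The wrist view shows only floor and the open fingers, with tips near (240,256) and (405,256). I'll go above the right-hand case (C).

Call:
{"method": "play_rows", "body": {
  "series": [
    [0,0,-0.13,0.9,1,-0.2,85],
    [0,0,-0.13,0.9,1,-0.2,85],
    [0,0,-0.13,0.9,1,-0.2,85],
    [0,0,-0.13,0.9,1,-0.2,85],
    [0,0,-0.13,0.9,1,-0.2,85],
    [0,0,-0.13,0.9,1,-0.2,85],
    [0,0,-0.13,0.9,1,-0.2,85],
    [0,0,-0.13,0.9,1,-0.3,85],
    [0,0,-0.13,0.9,1,-0.3,85],
    [0,0,-0.13,0.9,1,-0.3,85],
    [0,0,-0.13,0.9,1,-0.3,85],
    [0,0,-0.13,0.9,1,-0.3,85]
  ],
  "newtons": 40
}}

```text
t: 1.7
ee_pos: [0.4545, -0.1476, 0.2166]
eef_rot: [3.141, -0.036, -0.0]
force: [-0.4, -1.3, -0.1]
finger_gap: 0.0851
gripper_force: 0.0
```

```bash
cat > wr.py <<'E'
from h import *
import sys
from scipy.spatial.transform import Rotation as R
z=float(sys.argv[1]); name=sys.argv[2]
c=camera("wrist");s=ctrl.state();im=c["image"];cv2.imwrite(f"pics/{name}.png",im)
X=R.from_rotvec(s["eef_rot"]).as_matrix()
print("t",s["t"],"tcp",np.round(s["ee_pos"],4),"toolx deg",round(np.degrees(np.arctan2(X[1,0],X[0,0])),2),"tilt",np.round(X[:2,2],3),"f",np.round(s["force"],2),"gap",round(float(s["finger_gap"]),4))
h=cv2.cvtColor(im,cv2.COLOR_BGR2HSV)
m=((h[...,2]>185)&(h[...,1]<45)).astype(np.uint8)*255
m=cv2.morphologyEx(m,cv2.MORPH_CLOSE,np.ones((9,9)))
for k in cv2.findContours(m,0,2)[0]:
    if cv2.contourArea(k)<3000: continue
    r=cv2.minAreaRect(k);b=np.array([ray(c,u,v,z)[:2] for u,v in cv2.boxPoints(r)])
    e=b[1]-b[0];f=b[2]-b[1]; L=e if np.linalg.norm(e)>np.linalg.norm(f) else f
    print(np.round(r[0]),"c",np.round(b.mean(0),4),"size",np.round([np.linalg.norm(e),np.linalg.norm(f)],4),"long deg",round((np.degrees(np.arctan2(L[1],L[0]))+90)%180-90,1))
E
python3 wr.py 0.064 w1
```

```text
t 1.75 tcp [ 0.4561 -0.1447  0.2155] toolx deg -1.27 tilt [-0.     0.002] f [-1.32  3.31 -0.78] gap 0.0849
[320. 200.] c [ 0.459  -0.1458] size [0.0595 0.0838] long deg 0.9
[148. 183.] c [ 0.4761 -0.0033] size [0.0596 0.0928] long deg -10.4
[487. 122.] c [ 0.5194 -0.2732] size [0.1045 0.0637] long deg -57.7
```

View pics/w1.png

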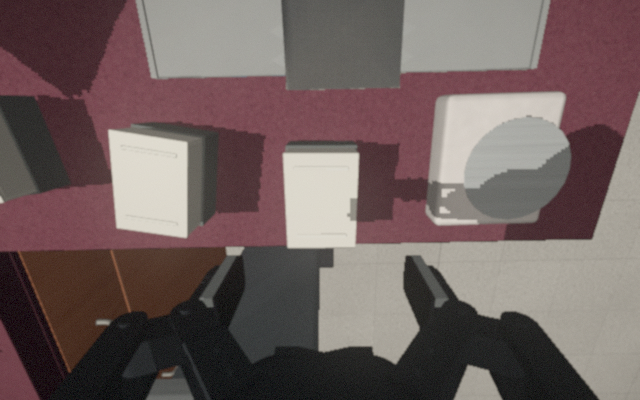

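The wrist view shows case C's cover centred at (320,200), angle near zero, with the pan at (518,170). I'll descend and grasp it low.

Call:
{"method": "play_rows", "body": {
  "series": [
    [0,0,0.05,0.1,0,-0.7,85],
    [0,0,0,0,0,-0.8,85],
    [0,0,0,0,0,-0.8,85],
    [0,0,0,0,0,-0.8,85],
    [0,0,0,0,0,-0.7,85],
    [0,0,0,0,0,-0.5,85],
    [0,0,0,0,0,0,85]
  ]
}}

```text
t: 2.62
ee_pos: [0.4565, -0.1486, 0.0873]
eef_rot: [-3.141, 0.022, 0.002]
force: [-0.3, -0.3, -0.4]
finger_gap: 0.0849
gripper_force: 0.0
```

Run:
```python
from h import *
s=ctrl.state();print(s["ee_pos"],s["force"])
c=camera("wrist");cv2.imwrite("pics/w2.png",c["image"])
T=np.array(c["cam_to_world"]);print(T[:3,3])
s=camera("side");cv2.imwrite("pics/s2.png",cv2.resize(s["image"][80:280,250:450],None,fx=3,fy=3))
```

```text
[ 0.45649373 -0.14858837  0.0872521 ] [-0.31909495 -0.34321337 -0.3721598 ]
[ 0.54033115 -0.15067621  0.15711455]
```

View pics/s2.png

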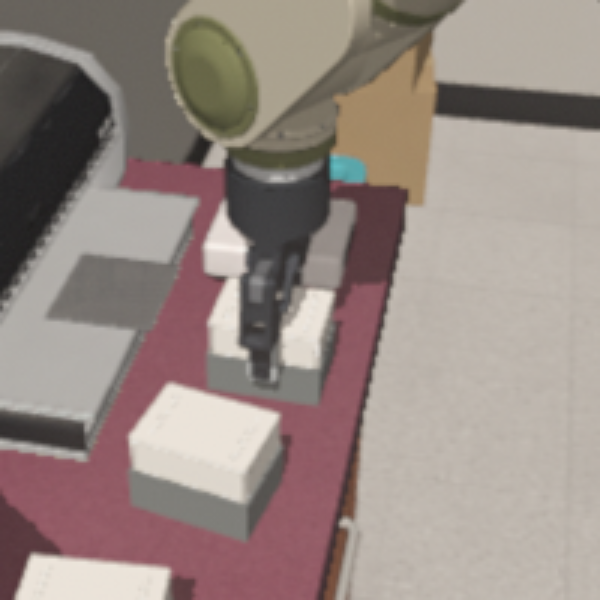

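The side crop shows the finger beside case C's base, tip at about (262,382), roughly mid-base. I'll go slightly lower and close.

Call:
{"method": "play_rows", "body": {
  "series": [
    [0,0,0,0,0.1,-0.17,85],
    [0,0,0,0,0,0,60],
    [0,0,0,0,0,0,50],
    [0,0,0,0,0,0,50],
    [0,0,0,0,0,0,50],
    [0,0,0,0,0,0,50]
  ]
}}

```text
t: 3.48
ee_pos: [0.4569, -0.1456, 0.0831]
eef_rot: [-3.141, 0.022, -0.0]
force: [-0.2, 2.8, 6.9]
finger_gap: 0.0631
gripper_force: 45.3
```

```bash
python3 -c "
from h import *
s=ctrl.state();print(s['ee_pos'],s['force'],s['finger_gap'],s['gripper_force'])"
```

```text
[ 0.45686537 -0.14564392  0.08311443] [-0.16495493  2.8108037   6.93403492] 0.06309393122388171 45.315338373184204
```

Call:
{"method": "play_rows", "body": {
  "series": [
    [0,0,0,0,0,0.2,50],
    [0,0,0,0,0,0.4,50],
    [0,0,0,0,0,0.4,50],
    [0,0,0,0,0,0,50],
    [0,0,0,0,0,0,50],
    [0,0,0,0,0,0,50]
  ]
}}

```text
t: 4.22
ee_pos: [0.4566, -0.1456, 0.1125]
eef_rot: [-3.141, 0.022, 0.001]
force: [-0.4, 0.7, -2.8]
finger_gap: 0.0628
gripper_force: 44.9
```

Call:
{"method": "play_rows", "body": {
  "series": [
    [0,0,0,0,0,0,50],
    [0,0,0,0,0,0,50]
  ]
}}

```text
t: 4.47
ee_pos: [0.4567, -0.1457, 0.1126]
eef_rot: [-3.141, 0.022, 0.0]
force: [-0.3, 0.2, -3.2]
finger_gap: 0.0629
gripper_force: 44.9
```

Call:
{"method": "play_rows", "body": {
  "series": [
    [0,0,0,0,0,0,50]
  ]
}}

```text
t: 4.6
ee_pos: [0.4568, -0.1457, 0.1127]
eef_rot: [-3.141, 0.022, 0.0]
force: [-0.5, 0.3, -3.8]
finger_gap: 0.0634
gripper_force: 44.9
```

Case C weighs about 3 N, so it is light. I'll set it down and move over B.

Call:
{"method": "play_rows", "body": {
  "series": [
    [0,0,0,0,0,-0.5,50],
    [0,0,0,0,0,-0.35,50],
    [0,0,0,0,0,-0.15,50],
    [0,0,0,0,0,0,50],
    [0,0,0,0,0,0,85],
    [0,0,0,0,0,0,85],
    [0,0,0,0,0,0,85],
    [0,0,0,0,0,0.6,85],
    [0,0,0,0,0,0.9,85],
    [0,0,0,0,0,0.9,85],
    [0,0,0,0,0,0.9,85]
  ]
}}

```text
t: 5.98
ee_pos: [0.4567, -0.1457, 0.1826]
eef_rot: [3.142, -0.022, 0.0]
force: [-0.1, -0.1, 0.2]
finger_gap: 0.0851
gripper_force: 0.0
```

Call:
{"method": "play_rows", "body": {
  "series": [
    [0,0,-0.2,0.1,0.7,0.2,85],
    [0,0,-0.2,0.1,1,0.2,85],
    [0,0,-0.2,0.1,1,0.2,85],
    [0,0,-0.2,0.1,1,0,85],
    [0,0,-0.1,0.1,0.7,0,85],
    [0,0,0,0,0.2,0,85],
    [0,0,0,0,0,0,85]
  ]
}}

```text
t: 6.85
ee_pos: [0.4717, -0.0079, 0.1998]
eef_rot: [3.13, -0.267, 0.0]
force: [-0.6, -0.4, -0.1]
finger_gap: 0.0852
gripper_force: 0.0
```

```bash
python3 wr.py 0.064 w3; python3 top.py
```

```text
t 6.9 tcp [ 0.4718 -0.0082  0.1997] toolx deg -9.79 tilt [-0. -0.] f [-0.31 -0.33  0.5 ] gap 0.0849
[318. 208.] c [ 0.4761 -0.0052] size [0.0841 0.059 ] long deg -13.5
[108. 207.] c [0.5034 0.157 ] size [0.0607 0.0924] long deg 5.2
[342.  210.5] c [ 0.4586 -0.1438] size [0.0858 0.0602] long-axis deg 179.0
[416.  186.5] c [ 0.5049 -0.2939] size [0.1015 0.0669] long-axis deg 89.4
[397.5 158. ] c [ 0.5631 -0.2582] size [0.0995 0.0123] long-axis deg 89.4
[326.5 202. ] c [ 0.4766 -0.1159] size [0.6141 0.19  ] long-axis deg 89.4
```

Call:
{"method": "play_rows", "body": {
  "series": [
    [0,0,-0.2,0.15,0.1,-0.7,85],
    [0,0,0,0,0,-0.9,85],
    [0,0,0,0,0,-0.9,85],
    [0,0,0,0,0,-0.8,85],
    [0,0,0,0,0,-0.6,85],
    [0,0,0,0,0,0,70],
    [0,0,0,0,0,0,60],
    [0,0,0,0,0,0,50],
    [0,0,0,0,0,0,50],
    [0,0,0,0,0,0,50]
  ]
}}

```text
t: 8.2
ee_pos: [0.4764, -0.0049, 0.0832]
eef_rot: [3.125, -0.323, 0.001]
force: [-2.3, -1.4, 3.4]
finger_gap: 0.063
gripper_force: 45.1
```

Call:
{"method": "play_rows", "body": {
  "series": [
    [0,0,0,0,0,0.2,50],
    [0,0,0,0,0,0.4,50],
    [0,0,0,0,0,0.4,50],
    [0,0,0,0,0,0,50],
    [0,0,0,0,0,0,50],
    [0,0,0,0,0,0,50]
  ]
}}

```text
t: 8.95
ee_pos: [0.4761, -0.0047, 0.1125]
eef_rot: [-3.125, 0.323, 0.001]
force: [-0.6, -0.0, -2.8]
finger_gap: 0.0629
gripper_force: 44.7
```

Call:
{"method": "play_rows", "body": {
  "series": [
    [0,0,0,0,0,0,50],
    [0,0,0,0,0,0,50]
  ]
}}

```text
t: 9.2
ee_pos: [0.4762, -0.0047, 0.1126]
eef_rot: [-3.125, 0.323, 0.0]
force: [0.4, -0.6, -2.5]
finger_gap: 0.0629
gripper_force: 44.7
```

Call:
{"method": "play_rows", "body": {
  "series": [
    [0,0,0,0,0,0,50]
  ]
}}

```text
t: 9.32
ee_pos: [0.4763, -0.0047, 0.1127]
eef_rot: [-3.125, 0.323, 0.0]
force: [0.4, -0.5, -2.6]
finger_gap: 0.0634
gripper_force: 44.7
```

B is also light (about 2.6 N), so A is the heavy one. I'll set B down, then check the clearance to the navy box next to A.

Call:
{"method": "play_rows", "body": {
  "series": [
    [0,0,0,0,0,-0.5,50],
    [0,0,0,0,0,-0.35,50],
    [0,0,0,0,0,-0.15,50],
    [0,0,0,0,0,0,50],
    [0,0,0,0,0,0,85],
    [0,0,0,0,0,0,85],
    [0,0,0,0,0,0,85],
    [0,0,0,0,0,0.6,85],
    [0,0,0,0,0,0.9,85],
    [0,0,0,0,0,0.9,85],
    [0,0,0,0,0,0.9,85],
    [0,0,0,0,0,0.9,85]
  ]
}}

```text
t: 10.82
ee_pos: [0.4762, -0.0047, 0.2096]
eef_rot: [-3.125, 0.323, -0.0]
force: [-0.1, -0.8, -0.1]
finger_gap: 0.0847
gripper_force: 0.0
```

Run:
```python
from h import *
t=camera("top");s=camera("side")
T=np.array(s["cam_to_world"])
for uv in[(188,135),(95,65),(60,250),(127,191)]:
  for z in(0,.1,.2,.3,.4):
    p=ray(t,*uv,z);q=T[:3,:3].T@(p-T[:3,3]);k=s["mtx"]@[q[0],-q[1],-q[2]]
    print(uv,z,np.round(p[:2],3),np.round(k[:2]/k[2]))
w=camera("wrist");cv2.imwrite("pics/w4.png",w["image"])
```

```text
(188, 135) 0 [0.629 0.177] [215. 300.]
(188, 135) 0.1 [0.606 0.154] [222. 255.]
(188, 135) 0.2 [0.582 0.131] [230. 204.]
(188, 135) 0.3 [0.559 0.108] [240. 144.]
(188, 135) 0.4 [0.536 0.085] [252.  72.]
(95, 65) 0 [0.783 0.376] [ 65. 386.]
(95, 65) 0.1 [0.745 0.333] [ 79. 330.]
(95, 65) 0.2 [0.706 0.291] [ 96. 265.]
(95, 65) 0.3 [0.668 0.248] [115. 192.]
(95, 65) 0.4 [0.63  0.206] [137. 105.]
(60, 250) 0 [0.388 0.439] [300. 510.]
(60, 250) 0.1 [0.389 0.39 ] [307. 433.]
(60, 250) 0.2 [0.389 0.342] [314. 348.]
(60, 250) 0.3 [0.39  0.293] [323. 253.]
(60, 250) 0.4 [0.39  0.244] [332. 144.]
(127, 191) 0 [0.51  0.304] [249. 380.]
(127, 191) 0.1 [0.499 0.268] [256. 324.]
(127, 191) 0.2 [0.487 0.233] [265. 261.]
(127, 191) 0.3 [0.475 0.197] [274. 187.]
(127, 191) 0.4 [0.464 0.162] [286. 101.]
```

View pics/w4.png

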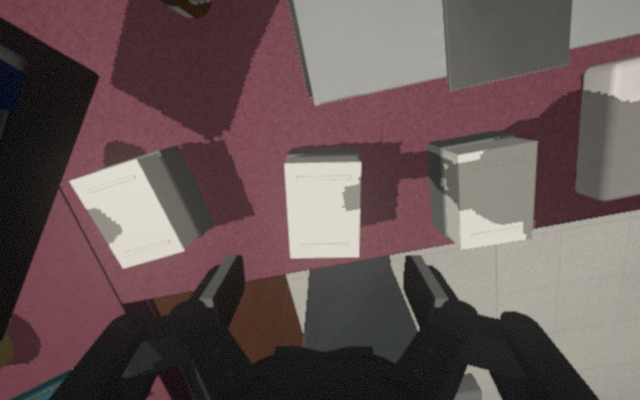

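The wrist view shows A at (140,213) with the navy box corner close behind it at (98,75). I'll give the gripper a half turn so its camera side faces away from the box, then go over A.

Call:
{"method": "play_rows", "body": {
  "series": [
    [0,0,1,0,0,0.2,85],
    [0,0,1,0,0,0,85],
    [0,0,1,0,0,0,85],
    [0,0,1,0,0,0,85],
    [0,0,1,0,0,0,85],
    [0,0,1,0,0,0,85],
    [0,0,1,0,0,0,85],
    [0,0,1,0,0,0,85],
    [0,0,1,0,0,0,85],
    [0,0,1,0,0,0,85],
    [0,0,1,0,0,0,85],
    [0,0,1,0,0,0,85]
  ]
}}

```text
t: 12.48
ee_pos: [0.4759, -0.0047, 0.2135]
eef_rot: [-1.833, -2.549, 0.001]
force: [-0.4, -0.6, 0.9]
finger_gap: 0.0849
gripper_force: 0.0
```

Call:
{"method": "play_rows", "body": {
  "series": [
    [0,0,1,0.1,0.4,0,85],
    [0,0,1,0.1,0.7,0,85],
    [0,0,1,0.1,0.8,0,85],
    [0,0,1,0.1,0.8,0,85],
    [0,0,1,0.1,0.8,0,85],
    [0,0,1,0.1,0.8,0,85],
    [0,0,1,0.1,0.6,0,85],
    [0,0,0.7,0.1,0.4,0,85],
    [0,0,0,0,0,0,85]
  ]
}}

```text
t: 13.6
ee_pos: [0.4999, 0.1547, 0.2135]
eef_rot: [0.143, -3.136, 0.0]
force: [0.4, -0.3, 0.6]
finger_gap: 0.0849
gripper_force: 0.0
```

```bash
python3 wr.py 0.064 w5; python3 top.py
```

```text
t 13.65 tcp [0.4999 0.1542 0.2137] toolx deg -174.9 tilt [-0.002 -0.   ] f [-0.2   0.05  0.31] gap 0.0853
[ 75. 292.] c [ 0.6067 -0.0693] size [0.1239 0.1264] long deg -88.5
[324. 212.] c [0.5045 0.155 ] size [0.0603 0.085 ] long deg 7.7
[132. 147.] c [0.4633 0.0012] size [0.0633 0.0739] long deg 82.8
[188.  36.] c [0.3814 0.0496] size [0.25   0.0433] long deg -84.8
[358.5 247. ] c [ 0.3855 -0.1768] size [0.4795 0.008 ] long-axis deg 89.1
[342.  210.5] c [ 0.4586 -0.1438] size [0.0561 0.078 ] long-axis deg 178.7
[271.  203.3] c [ 0.4749 -0.0028] size [0.0842 0.0613] long-axis deg 170.3
[197.5 195.5] c [0.4921 0.1425] size [0.0414 0.0618] long-axis deg 0.1
[416.3 198.2] c [ 0.4815 -0.2937] size [0.1011 0.116 ] long-axis deg 179.9
[397.5 158. ] c [ 0.5631 -0.2582] size [0.0995 0.0123] long-axis deg 89.4
[303. 158.] c [ 0.5651 -0.0675] size [0.1004 0.0122] long-axis deg 89.4
[159.7 201. ] c [0.4828 0.2166] size [0.0387 0.1831] long-axis deg 1.1
```

View pics/w5.png

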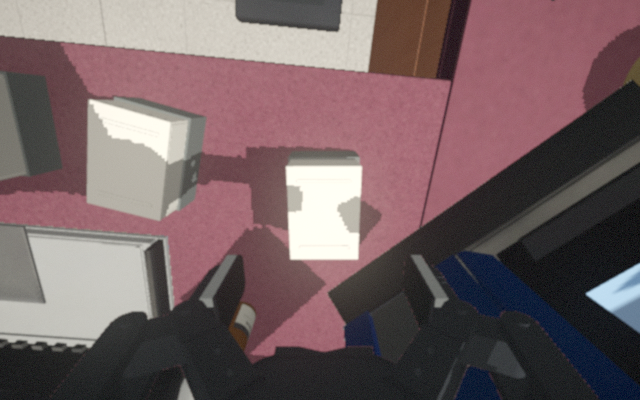

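The wrist view shows A's cover centred at (324,212), with the box edge right of it and just outside the fingers. I'll grasp the cover high by its sides.

Call:
{"method": "play_rows", "body": {
  "series": [
    [0,0,0.05,0.15,0.03,-0.5,85],
    [0,0,0,0,0,-0.7,85],
    [0,0,0,0,0,-0.7,85],
    [0,0,0,0,0,-0.7,85],
    [0,0,0,0,0,-0.5,85],
    [0,0,0,0,0,-0.27,85],
    [0,0,0,0,0,0,70],
    [0,0,0,0,0,0,60],
    [0,0,0,0,0,0,45],
    [0,0,0,0,0,0,45],
    [0,0,0,0,0,0,45]
  ],
  "newtons": 30
}}

```text
t: 15.08
ee_pos: [0.5051, 0.1552, 0.1144]
eef_rot: [-0.156, 3.136, 0.0]
force: [-0.5, 0.2, 5.2]
finger_gap: 0.0598
gripper_force: 33.1
```

Call:
{"method": "play_rows", "body": {
  "series": [
    [0,0,0,0,0,0.2,45],
    [0,0,0,0,0,0.4,45],
    [0,0,0,0,0,0.6,45],
    [0,0,0,0,0,0.9,45],
    [0,0,0,0,0,0.9,45],
    [0,0,0,0,0,0.8,45],
    [0,0,0,0,0,0,45]
  ]
}}

```text
t: 15.95
ee_pos: [0.5052, 0.1553, 0.2296]
eef_rot: [-0.157, 3.134, 0.0]
force: [-1.2, -0.2, -0.9]
finger_gap: 0.0596
gripper_force: 32.5
```

Run:
```python
from h import *
s=ctrl.state();print(s["ee_pos"],s["force"])
a=camera("top")["image"];b=camera("side")["image"]
cv2.imwrite("pics/x6.png",np.hstack([cv2.resize(a[130:260,120:320],(400,260)),cv2.resize(b[200:330,200:400],(400,260))]))
```

```text
[0.50521308 0.15527951 0.22959102] [-1.18610195 -0.22999755 -0.88197875]
```

View pics/x6.png

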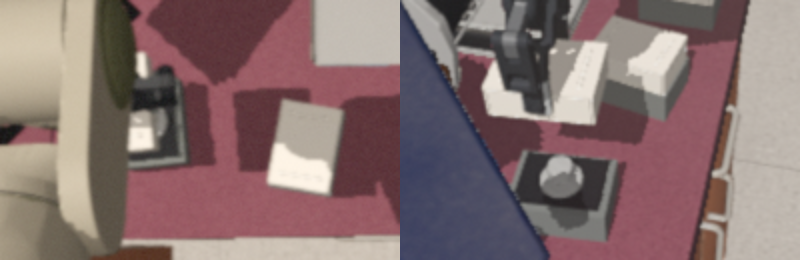

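The cover is off in the gripper and A's base stands with a steel-coloured knob at (560,178) in the crop. That confirms the heavy case. I'll carry the cover to the laying-down area.

Call:
{"method": "play_rows", "body": {
  "series": [
    [0,0,0,0,-0.5,0.2,45],
    [0,0,0,0,-1,0.2,45],
    [0,0,0,0,-1,0,45],
    [0,0,0,0,-1,0,45],
    [0,0,0,0,-1,0,45],
    [0,0,0,0,-1,0,45],
    [0,0,0,0,-1,0,45],
    [0,0,-0.1,-0.1,-1,0,45],
    [0,0,-0.1,-0.1,-1,0,45],
    [0,0,-0.1,-0.1,-1,0,45],
    [0,0,-0.1,-0.1,-1,0,45],
    [0,0,-0.1,-0.1,-1,0,45]
  ]
}}

```text
t: 17.55
ee_pos: [0.489, -0.1915, 0.2393]
eef_rot: [0.018, -3.141, -0.001]
force: [0.7, -0.1, -1.3]
finger_gap: 0.0592
gripper_force: 32.4
```

Call:
{"method": "play_rows", "body": {
  "series": [
    [0,0,0,-0.1,-1,0,45],
    [0,0,0,-0.1,-1,0,45],
    [0,0,0,-0.1,-1,0,45],
    [0,0,0,0,-1,0,45],
    [0,0,0,0,-1,0,45],
    [0,0,0,0,-1,0,45],
    [0,0,0,0,-1,0,45],
    [0,0,0,0,-0.6,0,45],
    [0,0,0,0,-0.2,0,45],
    [0,0,0,0,0,0,45]
  ]
}}

```text
t: 18.8
ee_pos: [0.4804, -0.4239, 0.2393]
eef_rot: [0.019, -3.141, -0.001]
force: [-0.1, -0.2, -0.9]
finger_gap: 0.0595
gripper_force: 32.5
```

Run:
```python
from h import *
s=ctrl.state();print(s["ee_pos"],s["eef_rot"],s["finger_gap"])
c=camera("wrist");cv2.imwrite("pics/w7.png",c["image"])
h=cv2.cvtColor(c["image"],cv2.COLOR_BGR2HSV)
m=((h[...,1]>90)&((h[...,0]>165)|(h[...,0]<5))&(h[...,2]>40)).astype(np.uint8)*255
k=max(cv2.findContours(m,0,2)[0],key=cv2.contourArea)
for p in cv2.approxPolyDP(k,8,True)[:,0]: print(p,np.round(ray(c,*p,0)[:2],3))
```

```text
[ 0.48035596 -0.42390262  0.23934312] [ 1.88618368e-02 -3.14106128e+00 -1.08775636e-03] 0.059480945885321754
[639 253] [ 0.569 -0.029]
[639 226] [ 0.532 -0.043]
[583 224] [ 0.53  -0.111]
[532 200] [ 0.5   -0.181]
[556 123] [ 0.413 -0.177]
[639 126] [ 0.415 -0.087]
[639  96] [ 0.385 -0.098]
[338  94] [ 0.387 -0.41 ]
[335 104] [ 0.397 -0.413]
[327  94] [ 0.387 -0.422]
[313  99] [ 0.392 -0.436]
[314 108] [ 0.401 -0.435]
[333  95] [ 0.388 -0.415]
[315 112] [ 0.405 -0.434]
[324 120] [ 0.413 -0.424]
[301 111] [ 0.404 -0.449]
[314 127] [ 0.42  -0.435]
[326 124] [ 0.417 -0.422]
[314 144] [ 0.438 -0.435]
[303 140] [ 0.434 -0.447]
[331 178] [ 0.476 -0.416]
[363 159] [ 0.454 -0.381]
[374 129] [ 0.422 -0.371]
[369 141] [ 0.435 -0.375]
[393 127] [ 0.42 -0.35]
[500 134] [ 0.426 -0.234]
[496 174] [ 0.47  -0.229]
[508 196] [ 0.496 -0.21 ]
[475 251] [ 0.568 -0.235]
```

View pics/w7.png

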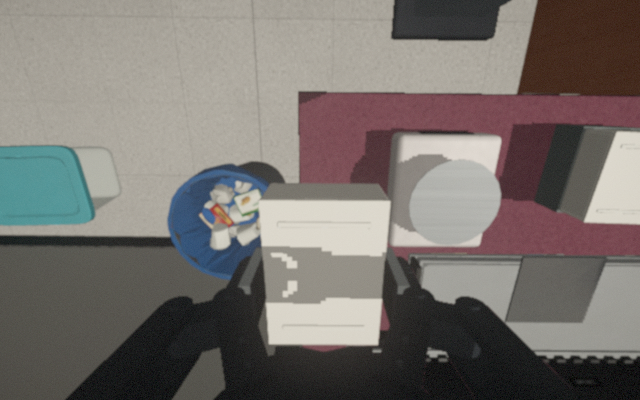

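The wrist view shows the held cover at (325,265), the table's right edge at column 300 and the scale's right side at column 392. I'll shift 8 mm left, lower the cover and release it.

Call:
{"method": "play_rows", "body": {
  "series": [
    [0,0,0,0,0.27,-0.5,45],
    [0,0,0,0,0,-0.8,45],
    [0,0,0,0,0,-0.9,45],
    [0,0,0,0,0,-0.9,45],
    [0,0,0,0,0,-0.9,45],
    [0,0,0,0,0,-0.7,45],
    [0,0,0,0,0,-0.4,45],
    [0,0,0,0,0,-0.15,45],
    [0,0,0,0,0,0,45]
  ]
}}

```text
t: 19.98
ee_pos: [0.481, -0.4157, 0.0827]
eef_rot: [-0.02, 3.141, -0.001]
force: [0.2, -0.2, 0.2]
finger_gap: 0.0594
gripper_force: 32.5
```

Call:
{"method": "play_rows", "body": {
  "series": [
    [0,0,0,0,0,0,60],
    [0,0,0,0,0,0,72],
    [0,0,0,0,0,0,76],
    [0,0,0,0,0,0,76],
    [0,0,0,0,0,0.4,76],
    [0,0,0,0,0,0.9,76],
    [0,0,0,0,0,1,76],
    [0,0,0,0,0,1,76],
    [0,0,0,0,0,1,76],
    [0,0,0,0,0,0.7,76]
  ]
}}

```text
t: 21.22
ee_pos: [0.4809, -0.4158, 0.2347]
eef_rot: [-0.02, 3.14, -0.003]
force: [0.4, -0.9, -0.1]
finger_gap: 0.076
gripper_force: 0.0
```

Call:
{"method": "play_rows", "body": {
  "series": [
    [0,0,0,0,0.6,0,60],
    [0,0,0,0,1,0,60],
    [0,0,0,0,1,0,60],
    [0,0,0,0,1,0,60],
    [0,0,0,0,1,0,60],
    [0,0,0,0,1,0,60],
    [0,0,0,0,1,0,60],
    [0,0,0,0.1,1,0,60],
    [0,0,0,0.1,1,0,60],
    [0,0,0,0.1,1,0,60],
    [0,0,0,0.1,1,0,60],
    [0,0,0,0.1,1,0,60]
  ]
}}

```text
t: 22.72
ee_pos: [0.4958, -0.0667, 0.2331]
eef_rot: [-0.019, 3.14, -0.001]
force: [-0.0, -0.2, -0.2]
finger_gap: 0.0598
gripper_force: 0.0
```

Call:
{"method": "play_rows", "body": {
  "series": [
    [0,0,0,0.1,1,0,60],
    [0,0,0,0.1,1,0,60],
    [0,0,0,0.1,1,0,60],
    [0,0,0,0,1,0,60],
    [0,0,0,0,1,0,60],
    [0,0,0,0,1,0,60],
    [0,0,0,0,1,0,60],
    [0,0,0,0,0.4,0,60],
    [0,0,0,0,0,0,60]
  ]
}}

```text
t: 23.85
ee_pos: [0.5048, 0.1544, 0.2325]
eef_rot: [-0.021, 3.141, -0.0]
force: [-0.0, 1.0, 0.7]
finger_gap: 0.0603
gripper_force: 0.0
```

Run:
```python
from h import *
s=ctrl.state();print(s["t"],s["ee_pos"],s["eef_rot"])
c=camera("wrist");im=c["image"];cv2.imwrite("pics/w8.png",im)
g=cv2.medianBlur(cv2.cvtColor(im,cv2.COLOR_BGR2GRAY),3)
for r in (cv2.HoughCircles(g[130:330,240:410],cv2.HOUGH_GRADIENT,1,30,param1=100,param2=14,minRadius=7,maxRadius=40)[0][:4]):
    print(r+[240,130,0],ray(c,r[0]+240,r[1]+130,.058))
```

```text
23.85 [0.50475514 0.15437107 0.23252792] [-2.09799604e-02  3.14107782e+00 -2.23512221e-04]
[331.5        192.5         39.40000153] [0.4979628  0.16099398 0.058     ]
[314.5        166.5         25.70000076] [0.47404477 0.14541555 0.058     ]
[339.5        240.5         26.79999924] [0.54660823 0.16983072 0.058     ]
[370.5        284.5         25.70000076] [0.59649596 0.20326157 0.058     ]
```

View pics/w8.png

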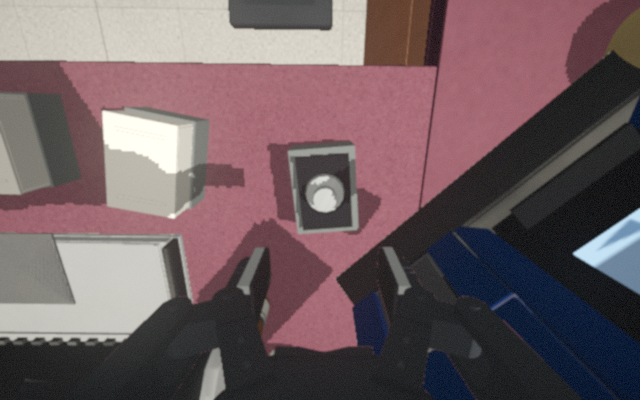

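The wrist view shows the open base, the weight's shoulder disc at (325,192) and the bright knob top at about (325,199).

Run:
```python
from h import *
c=camera("wrist");g=cv2.cvtColor(c["image"],cv2.COLOR_BGR2GRAY)
m=np.zeros_like(g);m[165:225,300:350]=(g[165:225,300:350]>75)*255
# base rect from mask of case dark inset, knob blobs
for th in(75,120,170,200):
    m=np.zeros_like(g);m[160:222,303:347]=(g[160:222,303:347]>th)*255
    k=max(cv2.findContours(m,0,2)[0],key=cv2.contourArea);(x,y),r=cv2.minEnclosingCircle(k)
    print(th,round(x,1),round(y,1),round(r,1),"z.042",np.round(ray(c,x,y,.042)[:2],4),"z.058",np.round(ray(c,x,y,.058)[:2],4))
print(np.round(ray(c,325,192,.042)[:2],4))
```

```text
75 325.0 192.9 20.2 z.042 [0.5034 0.1547] z.058 [0.4984 0.1545]
120 324.8 193.4 18.8 z.042 [0.504  0.1544] z.058 [0.4989 0.1543]
170 323.9 200.8 13.3 z.042 [0.5116 0.1537] z.058 [0.506  0.1536]
200 324.2 200.2 11.7 z.042 [0.511 0.154] z.058 [0.5055 0.1539]
[0.5026 0.1547]
```

The knob is at (0.505, 0.154), right under the TCP. I'll descend in guarded steps with the fingers partly closed.

Call:
{"method": "play_rows", "body": {
  "series": [
    [0,0,0,0,0,-0.5,34],
    [0,0,0,0,0,-0.8,34],
    [0,0,0,0,0,-0.8,34],
    [0,0,0,0,0,-0.8,34],
    [0,0,0,0,0,-0.5,34],
    [0,0,0,0,0,-0.2,34],
    [0,0,0,0,0,0,34]
  ],
  "newtons": 40
}}

```text
t: 24.82
ee_pos: [0.5049, 0.1542, 0.1242]
eef_rot: [-0.019, 3.141, -0.0]
force: [0.3, -0.6, 0.4]
finger_gap: 0.034
gripper_force: 0.0
```

Run:
```python
from h import *
s=ctrl.state();print(s["ee_pos"],s["force"],s["finger_gap"],ctrl.nose_length)
c=camera("wrist");im=c["image"];b=camera("side")["image"];print(c["mtx"][0,0])
cv2.imwrite("pics/x9.png",np.hstack([cv2.resize(im[100:360,180:440],(400,400)),cv2.resize(b[220:340,220:340],(400,400),interpolation=cv2.INTER_CUBIC)]))
```

```text
[0.50488186 0.15417979 0.1242293 ] [ 0.29076259 -0.55213119  0.35479816] 0.03402379452711735 0.0726
280.7268546484984
```

View pics/x9.png

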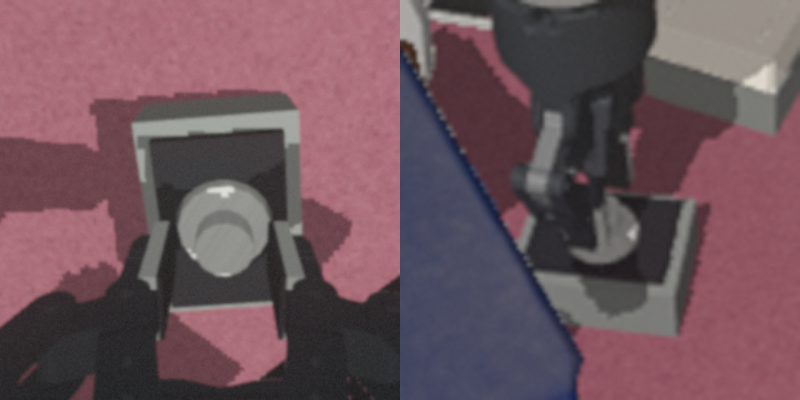

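In the crop both fingers straddle the knob (225,235) symmetrically and the tips are clear of the base. I'll go down about 8 mm more and close gently.

Call:
{"method": "play_rows", "body": {
  "series": [
    [0,0,0,0,0,-0.15,34],
    [0,0,0,0,0,-0.13,34],
    [0,0,0,0,0,0,34]
  ]
}}

```text
t: 25.3
ee_pos: [0.5046, 0.1543, 0.1155]
eef_rot: [0.02, -3.141, 0.0]
force: [0.3, -0.3, -0.3]
finger_gap: 0.0341
gripper_force: 0.0
```

Call:
{"method": "play_rows", "body": {
  "series": [
    [0,0,0,0,0,0,26],
    [0,0,0,0,0,0,12],
    [0,0,0,0,0,0,12],
    [0,0,0,0,0,0,12],
    [0,0,0,0,0,0,12]
  ]
}}

```text
t: 25.92
ee_pos: [0.5049, 0.1544, 0.116]
eef_rot: [-0.02, 3.141, 0.0]
force: [-0.4, 2.3, 4.2]
finger_gap: 0.0198
gripper_force: 39.5
```

Call:
{"method": "play_rows", "body": {
  "series": [
    [0,0,0,0,0,0.2,12],
    [0,0,0,0,0,0.4,12],
    [0,0,0,0,0,0.5,12],
    [0,0,0,0,0,0.5,12],
    [0,0,0,0,0,0.5,12],
    [0,0,0,0,0,0.5,12],
    [0,0,0,0,0,0.5,12],
    [0,0,0,0,0,0,12],
    [0,0,0,0,0,0,12]
  ]
}}

```text
t: 27.05
ee_pos: [0.5045, 0.1543, 0.2083]
eef_rot: [0.019, -3.141, 0.0]
force: [-0.3, -0.3, -4.2]
finger_gap: 0.0202
gripper_force: 39.5
```

Run:
```python
from h import *
s=ctrl.state();print(s["ee_pos"],s["force"],s["finger_gap"])
c=camera("wrist");im=c["image"];b=camera("side")["image"]
cv2.imwrite("pics/x10.png",np.hstack([cv2.resize(im[100:360,180:440],(400,400)),cv2.resize(b[180:340,220:380],(400,400),interpolation=cv2.INTER_CUBIC)]))
# steel-blob extents in both for numeric check
g=cv2.cvtColor(im,cv2.COLOR_BGR2GRAY);print(g[150:300:10,325])
```

```text
[0.50454102 0.15426543 0.20834198] [-0.26455724 -0.29316393 -4.16416261] 0.020173146545266717
[ 83 105  59  76  98 102 112 122 215 147 114 142 142 142  77]
```

View pics/x10.png

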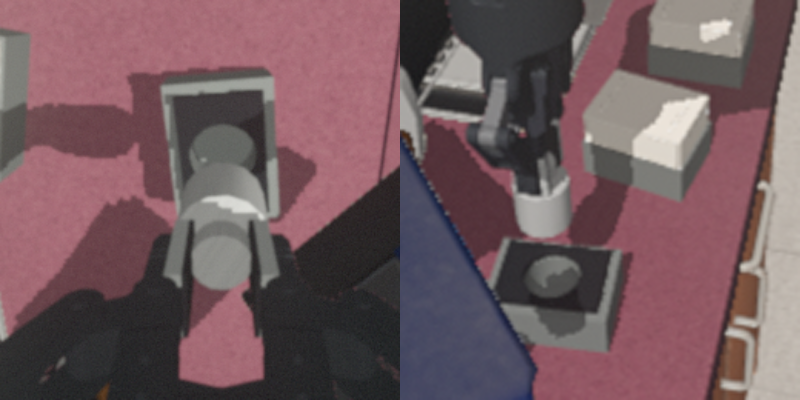

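The right crop shows the check weight hanging upright below the fingers at (543,205), with an empty well under it. I'll measure the pan numerically with the top camera.

Run:
```python
from h import *
c=camera("top");g=cv2.cvtColor(c["image"],cv2.COLOR_BGR2GRAY)
h=cv2.cvtColor(c["image"],cv2.COLOR_BGR2HSV)
r=cv2.HoughCircles(cv2.resize(g[160:240,380:460],None,fx=4,fy=4,interpolation=cv2.INTER_CUBIC),cv2.HOUGH_GRADIENT,1,40,param1=80,param2=15,minRadius=70,maxRadius=105)[0][:3]
for x,y,q in r: print(380+x/4,160+y/4,q/4,ray(c,380+x/4,160+y/4,.066))
```

```text
417.125 196.375 26.1 [ 0.4846536  -0.29492915  0.066     ]
416.625 177.625 24.725 [ 0.5225136  -0.29518027  0.066     ]
```

Call:
{"method": "play_rows", "body": {
  "series": [
    [0,0,0,0,-0.4,0.4,12],
    [0,0,0,0,-0.8,0.4,12],
    [0,0,0,0,-0.9,0.2,12],
    [0,0,0,0,-0.9,0,12],
    [0,0,0,0,-0.9,0,12],
    [0,0,0,-0.1,-0.9,0,12],
    [0,0,0,-0.1,-0.9,0,12],
    [0,0,0,-0.1,-0.9,0,12],
    [0,0,0,-0.1,-0.9,0,12],
    [0,0,0,-0.1,-0.9,0,12],
    [0,0,0,-0.1,-0.9,0,12],
    [0,0,0,0,-0.9,0,12]
  ]
}}

```text
t: 28.7
ee_pos: [0.4863, -0.1533, 0.2396]
eef_rot: [-0.019, 3.141, -0.001]
force: [0.0, 0.5, -4.3]
finger_gap: 0.0198
gripper_force: 39.7
```

Call:
{"method": "play_rows", "body": {
  "series": [
    [0,0,0,0,-0.9,0,12],
    [0,0,0,0,-0.9,0,12],
    [0,0,0,0,-0.8,0,12],
    [0,0,0,0,-0.6,0,12],
    [0,0,0,0,-0.3,0,12],
    [0,0,0,0,-0.1,0,12],
    [0,0,0,0,0,0,12]
  ]
}}

```text
t: 29.58
ee_pos: [0.4868, -0.2593, 0.2388]
eef_rot: [0.02, -3.141, -0.0]
force: [-0.0, -0.3, -3.4]
finger_gap: 0.0196
gripper_force: 39.7
```

Run:
```python
from h import *
s=ctrl.state();print(s["ee_pos"],s["force"])
c=camera("wrist");im=c["image"];h=cv2.cvtColor(im,cv2.COLOR_BGR2HSV)
g=cv2.cvtColor(im,cv2.COLOR_BGR2GRAY)
T=np.array(c["cam_to_world"]);p=np.array([.4823,-.3037,.066]);q=T[:3,:3].T@(p-T[:3,3]);k=c["mtx"]@[q[0],-q[1],-q[2]];k=k[:2]/k[2];print("expect pan px",k)
cv2.imwrite("pics/w11.png",im)
```

```text
[ 0.48682551 -0.2593109   0.23877654] [-0.0290641 -0.3494088 -3.3708702]
expect pan px [275.2866199 194.9339473]
```

Run:
```python
from h import *
c=camera("top");im=cv2.imread("pics/top0.png");g=cv2.cvtColor(im,cv2.COLOR_BGR2GRAY)
h=cv2.cvtColor(im,cv2.COLOR_BGR2HSV)
print(g[197,388:450:3],h[197,388:450:3,1])
m=np.zeros_like(g);R=np.s_[165:235,388:450]
m[R]=((g[R]>140)&(g[R]<205)&(h[R][...,1]<30))*255
m=cv2.morphologyEx(m,cv2.MORPH_OPEN,np.ones((5,5)))
k=max(cv2.findContours(m,0,2)[0],key=cv2.contourArea);print(cv2.fitEllipse(k),cv2.boundingRect(k))
x,y=cv2.fitEllipse(k)[0];print(ray(c,x,y,.066))
```

```text
[108 137 215 231 228 203 202 200 199 201 199 200 199 197 198 197 198 197
 156  65  61] [103  60  26  23  23  16  15  14  14  15  16  17  15  15  15  16  15  18
  25 108 116]
((422.7198486328125, 197.02127075195312), (39.2701530456543, 41.296939849853516), 141.91464233398438) (402, 177, 41, 42)
[ 0.48321242 -0.30616961  0.066     ]
```

Call:
{"method": "play_rows", "body": {
  "series": [
    [0,0,0,-0.13,-0.4,0,12],
    [0,0,0,0,-0.6,-0.3,12],
    [0,0,0,0,-0.4,-0.5,12],
    [0,0,0,0,-0.14,-0.5,12],
    [0,0,0,0,0,-0.3,12],
    [0,0,0,0,0,-0.2,12],
    [0,0,0,0,0,0,12],
    [0,0,0,0,0,0,12]
  ]
}}

```text
t: 30.68
ee_pos: [0.4831, -0.3059, 0.1853]
eef_rot: [-0.02, 3.141, -0.001]
force: [-0.1, -0.3, -4.1]
finger_gap: 0.0201
gripper_force: 39.8
```

Call:
{"method": "play_rows", "body": {
  "series": [
    [0,0,0,0,0,-0.07,12],
    [0,0,0,0,0,-0.07,12],
    [0,0,0,0,0,-0.03,12],
    [0,0,0,0,0,0,12],
    [0,0,0,0,0,0,12]
  ]
}}

```text
t: 31.3
ee_pos: [0.4829, -0.3059, 0.1797]
eef_rot: [-0.019, 3.141, -0.0]
force: [-0.1, -0.5, -3.5]
finger_gap: 0.0198
gripper_force: 39.8
```

Call:
{"method": "play_rows", "body": {
  "series": [
    [0,0,0,0,0,-0.05,12],
    [0,0,0,0,0,-0.05,12],
    [0,0,0,0,0,-0.03,12],
    [0,0,0,0,0,0,12],
    [0,0,0,0,0,0,12]
  ]
}}

```text
t: 31.92
ee_pos: [0.4829, -0.3059, 0.1758]
eef_rot: [0.02, -3.142, -0.0]
force: [-0.2, 1.1, -3.4]
finger_gap: 0.0199
gripper_force: 39.9
```

Call:
{"method": "play_rows", "body": {
  "series": [
    [0,0,0,0,0,-0.05,12],
    [0,0,0,0,0,-0.04,12],
    [0,0,0,0,0,0,12],
    [0,0,0,0,0,0,12]
  ]
}}

```text
t: 32.42
ee_pos: [0.4829, -0.3059, 0.1732]
eef_rot: [-0.02, 3.141, -0.0]
force: [0.7, 1.0, -1.5]
finger_gap: 0.02
gripper_force: 40.1
```

Call:
{"method": "play_rows", "body": {
  "series": [
    [0,0,0,0,0,-0.05,12],
    [0,0,0,0,0,0,12],
    [0,0,0,0,0,0,12]
  ]
}}

```text
t: 32.8
ee_pos: [0.4829, -0.3059, 0.1717]
eef_rot: [-0.02, 3.141, -0.0]
force: [0.2, 1.3, -0.2]
finger_gap: 0.0197
gripper_force: 40.3
```

Call:
{"method": "play_rows", "body": {
  "series": [
    [0,0,0,0,0,0,12]
  ]
}}

```text
t: 32.92
ee_pos: [0.4829, -0.3059, 0.1717]
eef_rot: [-0.02, 3.141, -0.0]
force: [-0.5, 0.9, -0.1]
finger_gap: 0.0198
gripper_force: 40.3
```

The pan now carries the weight. I'll release slowly, then rise.

Call:
{"method": "play_rows", "body": {
  "series": [
    [0,0,0,0,0,0,21],
    [0,0,0,0,0,0,24],
    [0,0,0,0,0,0,30],
    [0,0,0,0,0,0,36],
    [0,0,0,0,0,0,40],
    [0,0,0,0,0,0,40],
    [0,0,0,0,0,0.3,40],
    [0,0,0,0,0,0.7,40],
    [0,0,0,0,0,1,40],
    [0,0,0,0,0,1,40],
    [0,0,0,0,0,1,40],
    [0,0,0,0,0,0,40]
  ]
}}

```text
t: 34.42
ee_pos: [0.4833, -0.3062, 0.2944]
eef_rot: [-0.02, 3.138, -0.006]
force: [-1.2, 0.6, 0.1]
finger_gap: 0.0398
gripper_force: 0.0
```

```bash
python3 - <<'E'
from h import *
s=ctrl.state();print(s["t"],s["ee_pos"],s["force"],s["finger_gap"])
c=camera("wrist");im=c["image"];g=cv2.cvtColor(im,cv2.COLOR_BGR2GRAY)
T=np.array(c["cam_to_world"])
def px(p):
    q=T[:3,:3].T@(np.array(p)-T[:3,3]);k=c["mtx"]@[q[0],-q[1],-q[2]];return k[:2]/k[2]
u,v=px([.4829,-.3059,.114]).astype(int);print("expected knob top",u,v)
for dv in range(-40,31,5): print(v+dv,g[v+dv,u-44:u+45:4])
E
python3 top.py
```

```text
34.425 [ 0.48326376 -0.30623399  0.29443329] [-1.17976643  0.59194269  0.08799952] 0.03979427316362044
expected knob top 325 196
156 [ 71 102 135 136 136 175 176 177 176 177 177 178 177 179 177 178 179 178
 183 210 208 209 174]
161 [ 66 101 133 135 172 174 172 175 174 175 175 174 175 176 178 174 176 177
 176 178 209 209 160]
166 [ 70  93 134 133 136 120 113 109 113 113 135 135 150 170 175 177 178 173
 176 176 188 209 149]
171 [ 70  91 131 114 116 112 116 113 103  91  88  95  99 109 151 177 178 178
 178 179 179 210 136]
176 [ 65  86 128 111 111 112 110 107  94 153 175 177 179 171 128 166 177 178
 178 178 176 207 120]
181 [ 64  84 122 108 109 113 113  97 121 137 141 149 177 182 177 153 178 177
 177 177 176 206 104]
186 [ 66  80 124 111 114 109 111 112 113  95 135 161 146 140 180 179 178 177
 176 177 176 210 102]
191 [ 68  72 132 108 109 112 110 112 108 169 169 171 176 176 172 177 176 175
 175 177 179 209 100]
196 [ 63  73 126 152 164 158 161 117 119 169 170 174 175 173 169 178 172 175
 174 174 202 211  98]
201 [ 71  71 174 156 163 175 176 173 154 172 174 175 170 170 177 173 175 175
 17
[... 160 characters left out ...]
71 167 173 171 171 172 171 180 203
 206 208 207 199  91]
216 [ 94  96 164 203 202 202 205 205 207 201 195 187 192 197 204 209 208 209
 207 205 205 193  94]
221 [ 94  91 114 149 151 152 151 155 156 158 165 161 162 163 167 164 163 164
 173 175 171 107  95]
226 [93 93 92 97 94 99 95 95 93 94 96 95 93 97 97 97 95 94 96 91 96 96 90]
[342.5 210.5] c [ 0.4586 -0.1448] size [0.0858 0.0622] long-axis deg 179.0
[271.8 202.7] c [ 0.4761 -0.0044] size [0.0877 0.0635] long-axis deg 169.6
[433. 202.] c [ 0.4739 -0.3274] size [0.1876 0.19  ] long-axis deg 177.5
[397.5 158. ] c [ 0.5631 -0.2582] size [0.0995 0.0123] long-axis deg 89.4
[303.  158.5] c [ 0.5641 -0.0675] size [0.1004 0.0142] long-axis deg 89.4
```

The weight stands at the expected spot on the pan, and the other two covers are in place. I'll wait a second for things to settle, then hand in.

Call:
{"method": "play_rows", "body": {
  "series": [
    [0,0,0,0,0,0,40],
    [0,0,0,0,0,0,40],
    [0,0,0,0,0,0,40],
    [0,0,0,0,0,0,40],
    [0,0,0,0,0,0,40],
    [0,0,0,0,0,0,40],
    [0,0,0,0,0,0,40],
    [0,0,0,0,0,0,40]
  ]
}}

```text
t: 35.52
ee_pos: [0.4829, -0.3059, 0.2916]
eef_rot: [0.02, -3.142, 0.0]
force: [-0.3, -0.3, -0.3]
finger_gap: 0.0396
gripper_force: 0.0
```

```bash
python3 -c "
from h import *
print(workorder.hand_in())"
```

```text
the job is handed in; nothing more can be done
None
```

The job is handed in at about 35.5 s, verdict not shown: the left case was the heavy one (inferred because the other two hefted light, then confirmed by its steel knob), its cover lies at the right end of the worktop, the check weight stands on the pan and the other two cases are closed; I viewed 13 pictures, over the limit of 10.

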